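# Lay the flanged spindle in the vee cradle

### The arm

A 7-joint arm with a two-finger parallel gripper is mounted at the origin on the work surface; the furniture and walls round the work are solid. World frame = base frame: x ahead of the robot, y to its left, z up, the work surface at z = 0. Lengths are in m, angles in degrees, forces in N, time in s.
With the tool pointing down it reaches from about 0.4 to 0.75 m from the base axis. Payload 19.5 kg.
Tool frame: the origin (TCP) lies on the centre line of the jaws, within the pads' length; the fingertips stand arm.tips_ahead ahead of it and the grasp point (between the pads) lies 6 mm ahead of it (arm.tips_ahead is the distance from the TCP to the fingertips, in m); x points along the fingers, y is the direction in which the jaws open and shut, and the axes are right-handed (so a half turn about x gives the same grasp; the last joint's range is limited). The gripper opens to 85 mm and grips with 20 to 120 N. Pads are 22 mm wide; open, the fingers measure 114 mm over their backs; the gripper's body (76 mm by 85 mm) begins 54 mm behind the grasp point. The pads swing forward as they close: fully open they stand 13 mm farther back than shut.
Start: joints at [-73.493, 40.479, -1.581, 85.061, 1.261, 54.483, -4.326], TCP at [0.186, 0.544, 0.218] pointing down, gripper open.
Joint ranges: [-155.06, 155.06], [-18.47, 123.98], [-90, 86.84], [0, 140.48], [-83.41, 263.41], [0, 116], [-161.91, 161.91]. Speed limits (degrees/s): [108.29, 108.29, 147.25, 147.25, 172.46, 172.46, 172.46].

### API

Orientations are given as [roll, pitch, yaw] about the fixed x, y, z axes, in that order (R = Rz(yaw) Ry(pitch) Rx(roll)).
In Python, from station import status, imaging, arm gives the robot as it stands.
- The arm moves only by the tool drive_tool, never from a script. Its argument "commands" is one flat list of numbers, 7 for each row, row after row: the turn, a rotation vector about the world's x, y, z in degrees, then the shift along the world's x, y, z in mm, then the opening, from -1 (shut) to 1 (fully open), so that 0 is half open. A call has 1 to 8 rows; each row is the pose to reach, as a shift and turn from the pose measured when the call began; what a row does not reach only later rows make up. A row lasts 1/8 s, in which the tool goes at most 62.5 mm and 10.7 degrees, less where a joint would pass 70% of its speed; a pose out of reach is approached as far as the arm can. A call with a gripper value outside its range is refused whole. The fingers move at their own pace and stop on an object; "grip_force" is the grip in N (left out, the last holds). Time passes only in rows, so rows that repeat a pose let the fingers close. It gives the time, the measured TCP pose, the force and the opening at its end, in the units of the state.
- status.observe(): the state, without advancing time (a new reading comes with each control period).
- imaging.camera(name): name is "scene" or "top" or "wrist"; returns a dict with "frame" (480x640x3 uint8, red, green, blue), "fx", "fy", "cx", "cy" (pixels), "rvec" (rotation vector, rad) and "tvec" (3), from world to camera coordinates, as OpenCV has them. Camera axes: x right, y down, z forward; pixel columns grow to the right and rows downward; lengths in m; the calibration is good to about 2 mm. A picture is of the moment at which its call begins. There is no depth.
- arm.job_done(): hands the job in, once; it reports no verdict.
The state is a dict: "clock": time; "joint_positions": joint angles; "joint_velocities": joint speeds; "tau": joint torques, N m; "tcp_pos": TCP position; "ee_rot": TCP orientation; "ft_force": force on the tool from outside, world axes, zero at the start; "moment": the same for the moment, N m; "opening": opening from 0.0 (shut) to 1.0 (fully open).
Only numpy, scipy, OpenCV 4.12 (cv2) and the standard library are available. Lean on these libraries where they do the work, as an engineer would, in place of code of your own. Each camera call takes 0.05 s, during which the arm holds its last target.

### The job

The flanged metal spindle standing upright on the desk is to be checked for run-out: lay it gently on its side in the two vees of the cradle, with its flange in the gap between the cradle's end plate and the nearer vee. Don't drop it, tip it over or let it fall into place, leave the other things on the desk where they are, and let go of it once it lies at rest in both vees.

Things in the scene. Friction and masses are not known exactly. Their poses are not given: they have to be found in the camera images.
- spindle: Loose steel-coloured turned spindle, 144 mm long, 0.28 to 0.46 kg; starts upright on its flange. From the foot along its own z: flange 50 mm diameter, 10 mm thick; plain barrel 30 mm diameter, 124 mm long; end stub 18 mm diameter, 10 mm long. Origin on the axis at mid length, 72 mm from the foot; z points from flange to stub.
- spindle_foot (a point): Centre of the spindle's flanged foot face (72 mm from the spindle's origin, along its -z).
- cradle: Cradle fixed to the desk: dark base plate 76 x 190 x 10 mm, two bright 90 degree vee supports (64 mm high, 68 mm wide, 14 mm thick) centred 42 mm either side of the origin along y, and an end plate 56 mm wide, 66 mm high, inner face at y = -87 mm. Origin on the desk midway between the vees; z up; y along the cradled part's axis, away from the end plate. Gap for the flange: y -87 to -49 mm.
- cradle_seat (a point): Point midway between the vees, 60 mm above the desk, on the axis of a spindle lying in both vees; axes as the cradle's. With the spindle's origin here and its z along this y, the flange is mid-gap, with about 14 mm of play either way along y. 70 mm clear between the vees for fingers.
- oil_bottle: Bystander: white dropper bottle with a red pointed cap, 37 mm in diameter, 109 mm tall, standing; origin under its centre.
- v_block: Bystander: loose solid grey vee block, 60x50x40 mm, lower and smaller than the cradle; origin under its centre. Not the cradle.
- tape_roll: Bystander: blue roll of tape lying flat, 78 mm in diameter, 24 mm high; origin under its centre.
- dial_indicator: Bystander: dial indicator lying on its back, 97x58x22 mm; origin under its middle.
Mind the look-alikes: they are no part of the job. What is shaped like the spindle but blue is not meant.

How it is judged (in metres and radians):
At the end, for the whole second after the job is handed in: The spindle lies at rest in both vees: its axis within 0.05 rad of the cradle's, its origin within 3 mm sideways and in height of the seat point, and -17 to +15 mm of it along the cradle (that is, its flange anywhere in the gap between the end plate and the nearer vee) (angle between the z axis of spindle and the y axis of cradle_seat, either way round below 0.05 rad and x of spindle in the frame of cradle_seat between -0.003 and 0.003 m and z of spindle in the frame of cradle_seat between -0.003 and 0.003 m and y of spindle in the frame of cradle_seat between -0.017 and 0.015 m and y of spindle_foot in the frame of cradle_seat below -0.05 m and linear speed of spindle below 0.02 m/s and angular speed of spindle below 0.3 rad/s); the robot touches nothing.
It fails at once if the spindle falls, tips over or drops freely (faster than 0.5 m/s with no finger on it) (linear speed of spindle above 0.5 m/s and contact force between the fingers and spindle below 0.05 N).
It fails at once if another thing on the desk is moved by more than 20 mm (distance of any of oil_bottle, v_block, tape_roll, dial_indicator from where it was at the start of the episode above 0.02 m).
It also fails if it takes over 43 s, if anything falls off the work surface, if the arm or the gripper's body presses on something with over 40 N, if the wrist force passes 120 N, or if a joint passes its speed limit or range.

## Working session

There is one attempt and no reset: what is moved stays moved. The work goes in short steps, Python scripts to look and compute and a tool call to move; the robot and the scene stay as the last step left them, time stands still between calls to the robot, and variables do not carry over. Pictures are saved under pics/ and viewed, and the job is handed in when it is done.

Besides the shell and the picture viewer there is one more tool, called by a JSON object that holds its "op" and its "data". drive_tool: Moves the arm, as the interface text tells. Its arguments: {"type":"object","properties":{"commands":{"type":"array","items":{"type":"number"}},"grip_force":{"type":"number"}},"required":["commands"]}

```bash
ls; mkdir -p pics; python3 - <<'E'
from station import status, imaging, arm
import cv2, numpy as np
print(status.observe(), arm.tips_ahead)
for n in ["scene","top","wrist"]:
    c=imaging.camera(n)
    cv2.imwrite(f"pics/{n}0.png",c["frame"][:,:,::-1])
    np.savez(f"pics/{n}0.npz",**c)
    print(n,c["fx"],c["fy"],c["cx"],c["cy"],c["rvec"],c["tvec"])
E
```

```text
pics
{'clock': 0.0, 'joint_positions': array([-73.49243093,  40.51228451,  -1.58324056,  85.08341462,
         1.25987335,  54.48202587,  -4.32548088]), 'joint_velocities': array([ 0.02762575,  0.01986017,  0.05710958,  0.09070722, -0.05938005,
       -0.05809511,  0.01691188]), 'tau': array([-3.11219355e-04, -8.83228683e+01,  1.23440824e+00, -2.36163855e+01,
        1.68730627e-02,  6.48803136e-03,  6.12185204e-05]), 'tcp_pos': array([0.18612591, 0.54375849, 0.21764782]), 'ee_rot': array([ -89.24290186,   89.93956583, -108.13904343]), 'ft_force': array([ 1.02925251, -0.62693454, -0.41953952]), 'moment': array([0.02485201, 0.02017349, 0.03734983]), 'opening': 0.9942994940921908} 0.025
scene 455.07397634596913 455.07397634596913 312.9801880008384 233.23165836077834 [ 1.4247099   2.3654902  -0.68406252] [ 0.29746278 -0.3751872   1.28460666]
top 517.0387326299895 517.0387326299895 323.27470246056106 232.96756929501748 [ 2.16311071 -2.15195552  0.10352583] [-0.05208251  0.5631728   1.2945201 ]
wrist 371.22654512970115 371.22654512970115 318.89534055774243 244.6682733413518 [-2.35075075 -1.68039551 -0.25059431] [-0.57511066 -0.03878317  0.378277  ]
```

View pics/scene0.png

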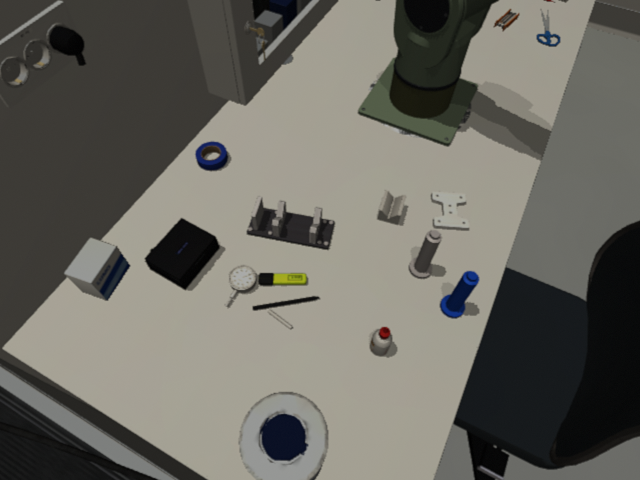

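View pics/top0.png

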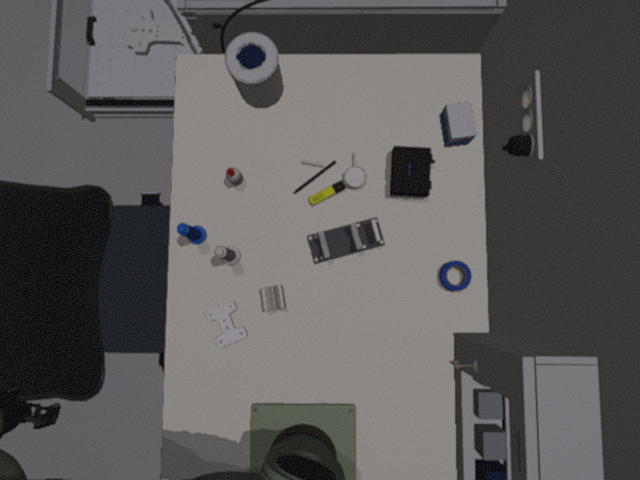

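View pics/wrist0.png

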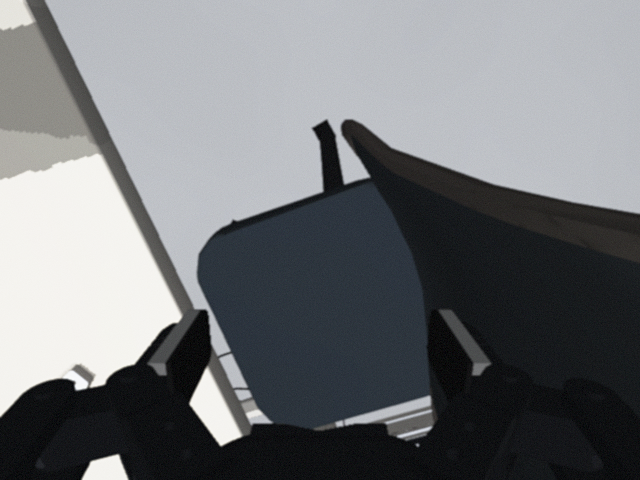

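Scene view: the steel spindle is at about (427,255), the cradle at (293,225) with its end plate at (258,213), the vee block at (392,207) and the blue decoy at (460,295). In the top view the spindle is at about (230,256) and the cradle at (346,240). Next I'll enlarge the crops.

```bash
cat > h.py <<'E'
import cv2, numpy as np
from scipy.spatial.transform import Rotation as Ro
def load(n): return dict(np.load(f"pics/{n}.npz"))
def K(c): return np.array([[c["fx"],0,c["cx"]],[0,c["fy"],c["cy"]],[0,0,1.]],float)
def cast(c,uv,z):
    R=cv2.Rodrigues(c["rvec"])[0]; C=-R.T@c["tvec"]
    d=R.T@np.linalg.inv(K(c))@np.array([uv[0],uv[1],1.])
    return C+d*(z-C[2])/d[2]
def proj(c,P):
    return cv2.projectPoints(np.atleast_2d(np.array(P,float)),c["rvec"],c["tvec"],K(c),None)[0].reshape(-1,2)
def grab(n,tag):
    from station import imaging
    c=imaging.camera(n); np.savez(f"pics/{tag}.npz",**c); cv2.imwrite(f"pics/{tag}.png",c["frame"][:,:,::-1]); return c
def tri(cs,uvs):
    P=[K(c)@np.c_[cv2.Rodrigues(c["rvec"])[0],c["tvec"]] for c in cs]
    X=cv2.triangulatePoints(P[0],P[1],np.array(uvs[0],float).reshape(2,1),np.array(uvs[1],float).reshape(2,1)).ravel(); return X[:3]/X[3]
E
python3 - <<'E'
from h import *
t=load("top0");s=load("scene0")
def crop(c,u,v,w,h,k,f):
    cv2.imwrite(f,cv2.resize(c["frame"][v:v+h,u:u+w,::-1],None,fx=k,fy=k,interpolation=cv2.INTER_CUBIC))
crop(t,200,210,200,80,4,"pics/t1.png"); crop(s,235,180,220,110,3.6,"pics/s1.png")
for uv,z in [((233,257),0),((218,251),.144),((346,241),.06)]: print(cast(t,uv,z))
E
```

```text
[0.50255987 0.18713395 0.        ]
[0.50732066 0.19532681 0.144     ]
[ 0.54023288 -0.10656319  0.06      ]
```

View pics/t1.png

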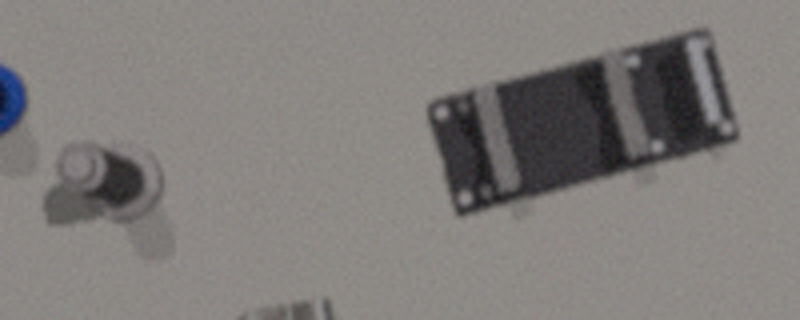

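View pics/s1.png

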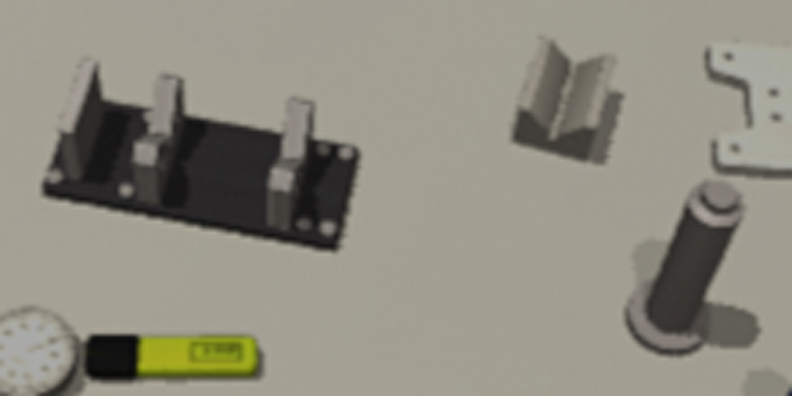

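```bash
python3 - <<'E'
from h import *
t=load("top0");s=load("scene0")
# cradle base: dark mask
for c,(u0,v0,w,h),n in [(t,(300,210,100,65),"t"),(s,(240,190,105,65),"s")]:
    g=c["frame"][v0:v0+h,u0:u0+w].max(2)
    m=cv2.morphologyEx((g<85).astype(np.uint8),cv2.MORPH_CLOSE,np.ones((9,9)))
    k=max(cv2.findContours(m,0,2)[0],key=cv2.contourArea)
    b=cv2.boxPoints(cv2.minAreaRect(k))+[u0,v0]
    if n=="t":
        W=np.array([cast(t,p,.01) for p in b]);print(W.round(4), W.mean(0))
        for i in range(2):
            d=W[i+1]-W[i];print(np.linalg.norm(d),np.degrees(np.arctan2(d[1],d[0])))
# t1/s1 picks
T=lambda u,v:(200+(u+.5)/4-.5,210+(v+.5)/4-.5)
S=lambda u,v:(235+(u+.5)/3.6-.5,180+(v+.5)/3.6-.5)
print("corners",[cast(t,T(*p),.01).round(4) for p in [(430,103),(708,30),(738,138),(460,214)]])
print("vees", [cast(t,T(*p),.064).round(4) for p in [(476,89),(496,86),(521,189),(500,193),(606,54),(627,52),(650,154),(630,159)]])
print("vees scene",[cast(s,S(*p),.064).round(4) for p in [(154,77),(183,80),(134,148),(158,152),(286,98),(313,102),(268,177),(294,182)]])
print("stub",cast(t,T(82,166),.144),cast(s,S(719,193),.144))
print("barrel top", cast(s,S(716,203),.134))
print("flange",cast(t,T(163,182),.01),cast(s,S(668,313),.01),cast(s,S(627,305),.01),cast(s,S(670,353),.0))
E
```

```text
[[ 0.559  -0.0053  0.01  ]
 [ 0.6089 -0.1878  0.01  ]
 [ 0.5359 -0.2066  0.01  ]
 [ 0.4866 -0.0252  0.01  ]] [ 0.54759672 -0.10621604  0.01      ]
0.18916544950057881 -74.72290368881018
0.07532389347741028 -165.50105478527186
corners [array([ 0.5593, -0.0068,  0.01  ]), array([ 0.6079, -0.1878,  0.01  ]), array([ 0.5373, -0.2068,  0.01  ]), array([ 0.4871, -0.0269,  0.01  ])]
vees [array([ 0.5624, -0.038 ,  0.064 ]), array([ 0.5644, -0.0505,  0.064 ]), array([ 0.5   , -0.0664,  0.064 ]), array([ 0.4975, -0.0534,  0.064 ]), array([ 0.5848, -0.1192,  0.064 ]), array([ 0.5861, -0.1323,  0.064 ]), array([ 0.5222, -0.1466,  0.064 ]), array([ 0.5191, -0.1341,  0.064 ])]
vees scene [array([ 0.5319, -0.1461,  0.064 ]), array([ 0.5255, -0.1292,  0.064 ]), array([ 0.5833, -0.1301,  0.064 ]), array([ 0.5791, -0.116 ,  0.064 ]), array([ 0.5077, -0.0668,  0.064 ]), array([ 0.5026, -0.0508,  0.064 ]), array([ 0.5639, -0.0494,  0.064 ]), array([ 0.5597, -0.0341,  0.064 ])]
stub [0.50705177 0.19032938 0.144     ] [0.50578273 0.19222115 0.144     ]
barrel top [0.50546174 0.19285257 0.134     ]
flange [0.50689796 0.16615008 0.01      ] [0.50587206 0.19270129 0.01      ] [0.5123465  0.16885046 0.01      ] [0.52494559 0.20330336 0.        ]
```

```bash
cat >> h.py <<'E'
def toolR(heading,dip,flip=1):
    h,d=np.radians([heading,dip])
    x=np.array([np.cos(h)*np.cos(d),np.sin(h)*np.cos(d),-np.sin(d)])
    y=flip*np.array([-np.sin(h),np.cos(h),0]); return np.c_[x,y,np.cross(x,y)]
def cur():
    from station import status
    s=status.observe(); return s,np.array(s["tcp_pos"]),Ro.from_euler("xyz",s["ee_rot"],degrees=True).as_matrix()
def plan(p,R,n,op,grasp=True):
    """print rotvec and shift to put grasp point (6mm ahead) at p with R"""
    s,p0,R0=cur(); rv=np.degrees(Ro.from_matrix(R@R0.T).as_rotvec())
    tp=np.array(p)-(0.006*R[:,0] if grasp else 0); d=(tp-p0)*1000
    print("turn",rv.round(1),np.linalg.norm(rv).round(1),"shift",d.round(1),"tcp",tp.round(4))
    print([round(float(v),1) for k in range(1,n+1) for v in [*(rv*k/n),*(d*k/n),op]])
E
python3 - <<'E'
from h import *
s,p,R=cur();print(R.round(2))
t=load("top0")
for n,uv,z in [("vblock",(272,299),.02),("blue",(196,236),0),("plate",(226,325),0),("bottle",(234,178),0.05)]: print(n,cast(t,uv,z).round(3))
sp=np.array([.5063,.1914,.070]); 
for f in (1,-1):
    R1=toolR(20,25,f); plan(sp-.11*R1[:,0]+[0,0,.08],R1,8,1)
E
```

```text
[[-0.    0.32  0.95]
 [-0.    0.95 -0.32]
 [-1.   -0.    0.  ]]
vblock [0.395 0.081 0.02 ]
blue [0.557 0.286 0.   ]
plate [0.327 0.201 0.   ]
bottle [0.702 0.18  0.05 ]
turn [  0.7 -66.1  34.6] 74.6 shift [ 221.3 -388.4  -18.7] tcp [0.4075 0.1554 0.199 ]
[0.1, -8.3, 4.3, 27.7, -48.5, -2.3, 1.0, 0.2, -16.5, 8.6, 55.3, -97.1, -4.7, 1.0, 0.3, -24.8, 13.0, 83.0, -145.6, -7.0, 1.0, 0.3, -33.1, 17.3, 110.7, -194.2, -9.4, 1.0, 0.4, -41.3, 21.6, 138.3, -242.7, -11.7, 1.0, 0.5, -49.6, 25.9, 166.0, -291.3, -14.1, 1.0, 0.6, -57.9, 30.3, 193.7, -339.8, -16.4, 1.0, 0.7, -66.1, 34.6, 221.3, -388.4, -18.7, 1.0]
turn [  82.5    0.7 -122.1] 147.4 shift [ 221.3 -388.4  -18.7] tcp [0.4075 0.1554 0.199 ]
[10.3, 0.1, -15.3, 27.7, -48.5, -2.3, 1.0, 20.6, 0.2, -30.5, 55.3, -97.1, -4.7, 1.0, 30.9, 0.3, -45.8, 83.0, -145.6, -7.0, 1.0, 41.3, 0.4, -61.1, 110.7, -194.2, -9.4, 1.0, 51.6, 0.5, -76.3, 138.3, -242.7, -11.7, 1.0, 61.9, 0.6, -91.6, 166.0, -291.3, -14.1, 1.0, 72.2, 0.7, -106.9, 193.7, -339.8, -16.4, 1.0, 82.5, 0.7, -122.1, 221.3, -388.4, -18.7, 1.0]
```

{"op": "drive_tool", "data": {"commands": [0,-8,4,28,-48,20,1,0,-16,9,55,-97,40,1,0,-25,13,83,-146,60,1,0,-33,17,111,-194,60,1,0,-41,22,138,-243,60,1,0,-50,26,166,-291,50,1,1,-58,30,194,-340,40,1,1,-66,35,221,-388,30,1]}}

```text
clock: 1.15
tcp_pos: [0.3176, 0.2765, 0.238]
ee_rot: [-13.3, 53.7, -10.8]
ft_force: [-0.0, 0.4, -0.6]
opening: 1.002
```

```bash
python3 - <<'E'
from h import *
s,p,R=cur();print(s["clock"],s["joint_positions"].round(1),R.round(2))
sp=np.array([.5063,.1914,.070]); 
R1=toolR(20,25,1); plan(sp-.12*R1[:,0]+[0,0,.02],R1,8,1)
E
```

```text
1.15 [-67.   28.   -9.2 133.4  72.5  42.9 -48. ] [[ 0.58  0.    0.81]
 [-0.11  0.99  0.08]
 [-0.81 -0.14  0.58]]
turn [ 12.7 -27.7  21.5] 37.4 shift [  81.4 -124.2  -94.7] tcp [0.399  0.1523 0.1432]
[1.6, -3.5, 2.7, 10.2, -15.5, -11.8, 1.0, 3.2, -6.9, 5.4, 20.4, -31.0, -23.7, 1.0, 4.8, -10.4, 8.1, 30.5, -46.6, -35.5, 1.0, 6.3, -13.9, 10.8, 40.7, -62.1, -47.4, 1.0, 7.9, -17.3, 13.5, 50.9, -77.6, -59.2, 1.0, 9.5, -20.8, 16.2, 61.1, -93.1, -71.1, 1.0, 11.1, -24.3, 18.8, 71.2, -108.6, -82.9, 1.0, 12.7, -27.7, 21.5, 81.4, -124.2, -94.7, 1.0]
```

```bash
python3 - <<'E'
from h import *
R1=toolR(100,80,-1); plan([.5,.05,.30],R1,8,1)
E
```

```text
turn [ 38.   32.8 -78.4] 93.1 shift [ 182.6 -227.5   67.9] tcp [0.5002 0.049  0.3059]
[4.8, 4.1, -9.8, 22.8, -28.4, 8.5, 1.0, 9.5, 8.2, -19.6, 45.7, -56.9, 17.0, 1.0, 14.3, 12.3, -29.4, 68.5, -85.3, 25.5, 1.0, 19.0, 16.4, -39.2, 91.3, -113.8, 34.0, 1.0, 23.8, 20.5, -49.0, 114.1, -142.2, 42.4, 1.0, 28.5, 24.6, -58.8, 137.0, -170.7, 50.9, 1.0, 33.3, 28.7, -68.6, 159.8, -199.1, 59.4, 1.0, 38.0, 32.8, -78.4, 182.6, -227.5, 67.9, 1.0]
```

{"op": "drive_tool", "data": {"commands": [4,4,-9,22,-28,12,1,9,8,-19,45,-57,24,1,14,12,-29,68,-85,36,1,19,16,-39,91,-114,48,1,24,20,-49,114,-142,60,1,28,25,-59,137,-171,65,1,33,29,-68,160,-199,68,1,38,33,-78,182,-227,68,1]}}

```text
clock: 2.15
tcp_pos: [0.5005, 0.0485, 0.3064]
ee_rot: [155.1, 84.3, 84.2]
ft_force: [0.3, 1.1, -0.1]
opening: 1.005
```

```bash
python3 - <<'E'
from h import *
s,p,R=cur();print(s["clock"],s["joint_positions"].round(1),R.round(2))
sp=np.array([.5063,.1914,.074])
R1=toolR(100,30,-1); plan(sp-.12*R1[:,0]+[0,0,.1],R1,8,1)
E
```

```text
2.15 [  1.3  28.3 -11.8  91.7   0.   59.   10. ] [[ 0.01  0.94  0.33]
 [ 0.1   0.33 -0.94]
 [-1.    0.04 -0.09]]
turn [52.5 15.9 -7.2] 55.3 shift [ 24.7  35.5 -69.4] tcp [0.5252 0.0839 0.237 ]
[6.6, 2.0, -0.9, 3.1, 4.4, -8.7, 1.0, 13.1, 4.0, -1.8, 6.2, 8.9, -17.3, 1.0, 19.7, 6.0, -2.7, 9.3, 13.3, -26.0, 1.0, 26.3, 7.9, -3.6, 12.4, 17.7, -34.7, 1.0, 32.8, 9.9, -4.5, 15.5, 22.2, -43.3, 1.0, 39.4, 11.9, -5.4, 18.6, 26.6, -52.0, 1.0, 46.0, 13.9, -6.3, 21.6, 31.0, -60.7, 1.0, 52.5, 15.9, -7.2, 24.7, 35.5, -69.4, 1.0]
```

{"op": "drive_tool", "data": {"commands": [6.6,2,-1,3,4,-9,1,13,4,-2,6,9,-17,1,20,6,-3,9,13,-26,1,26,8,-4,12,18,-35,1,33,10,-4.5,15,22,-43,1,39,12,-5.5,19,27,-52,1,46,14,-6,22,31,-61,1,52.5,16,-7,25,35,-69,1]}}

```text
clock: 3.15
tcp_pos: [0.5257, 0.0832, 0.2369]
ee_rot: [-179.9, 29.8, 100.1]
ft_force: [-0.0, 0.2, 0.0]
opening: 0.997
```

```bash
python3 - <<'E'
from h import *
s,p,R=cur();print(s["clock"],p,s["joint_positions"].round(1),R.round(2))
grab("scene","scene1");grab("wrist","wrist1");grab("top","top1")
sp=np.array([.5063,.1914,.074])
R1=toolR(100,30,-1); plan(sp-.10*R1[:,0],R1,4,1)
E
```

```text
3.15 [0.52574959 0.08318928 0.23691506] [ 30.4  56.6 -32.1  85.9 -33.   67.4  36.3] [[-0.15  0.98  0.09]
 [ 0.85  0.18 -0.49]
 [-0.5  -0.   -0.87]]
turn [ 0.  -0.2 -0.1] 0.2 shift [  -3.1   18.1 -109.3] tcp [0.5222 0.101  0.127 ]
[0.0, -0.0, -0.0, -0.8, 4.5, -27.3, 1.0, 0.0, -0.1, -0.1, -1.5, 9.0, -54.6, 1.0, 0.0, -0.1, -0.1, -2.3, 13.5, -82.0, 1.0, 0.0, -0.2, -0.1, -3.1, 18.1, -109.3, 1.0]
```

View pics/scene1.png

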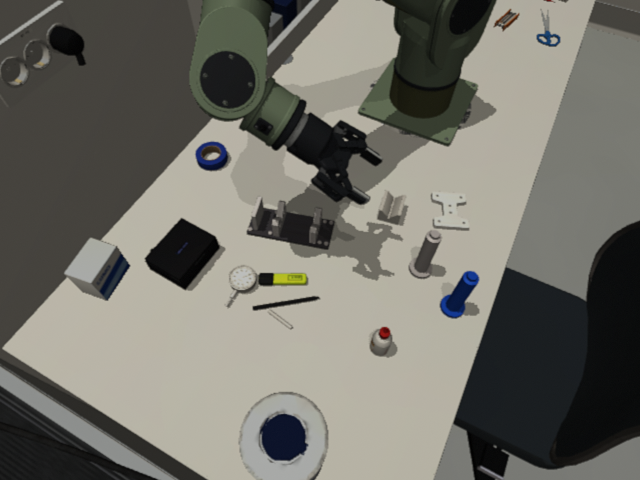

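View pics/wrist1.png

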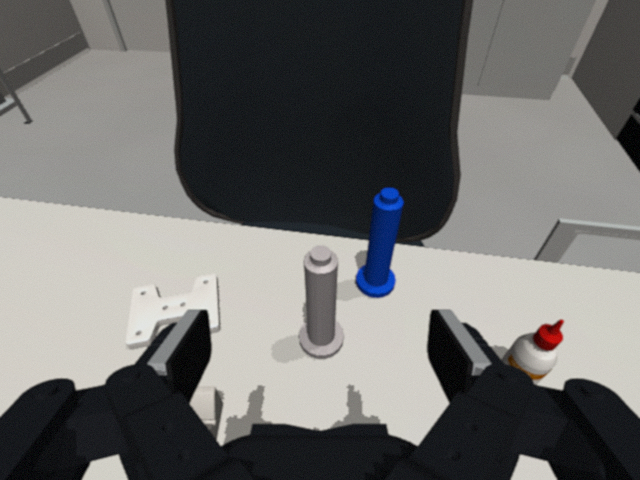

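```bash
python3 - <<'E'
from h import *
w=load("wrist1");t=load("top1")
print(cast(w,(320,252),.144),cast(w,(321,340),.01), cast(w,(321.5,333),.01))
E
```

```text
[0.50733094 0.19283596 0.144     ] [0.50907256 0.18570351 0.01      ] [0.50816691 0.19427228 0.01      ]
```

{"op": "drive_tool", "data": {"commands": [0,0,0,-1,6,-37,1,0,0,0,-2,12,-73,1,0,0,0,-3,18,-109,1,0,0,0,-7,40,-122,1,0,0,0,-10,62,-135,1,0,0,0,-14,84,-148,1,0,0,0,-18,104,-160,1,0,0,0,-18,104,-160,1]}}

```text
clock: 4.3
tcp_pos: [0.507, 0.1883, 0.077]
ee_rot: [-179.9, 30.1, 100.4]
ft_force: [0.5, -1.9, 0.5]
opening: 0.998
```

```bash
python3 - <<'E'
from h import *
s,p,R=cur();print(s["clock"],p,s["joint_positions"].round(1),R.round(3))
grab("scene","scene2");grab("wrist","wrist2")
E
```

```text
4.3 [0.50696651 0.18828514 0.07704941] [ 23.   71.  -35.3  95.6 -36.6  42.7  47.2] [[-0.156  0.984  0.089]
 [ 0.851  0.179 -0.493]
 [-0.501 -0.001 -0.865]]
```

View pics/wrist2.png

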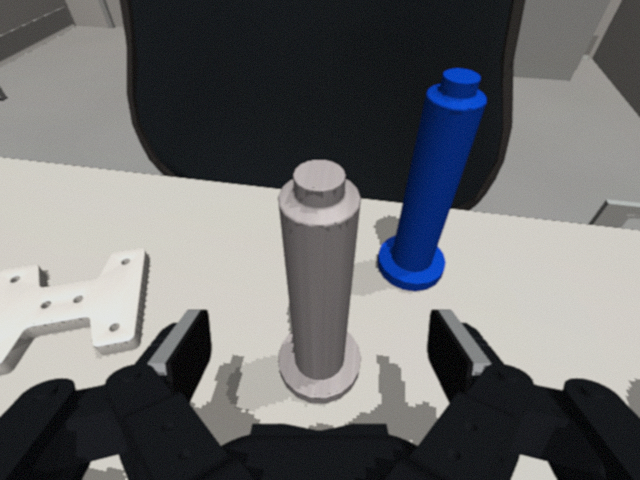

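View pics/scene2.png

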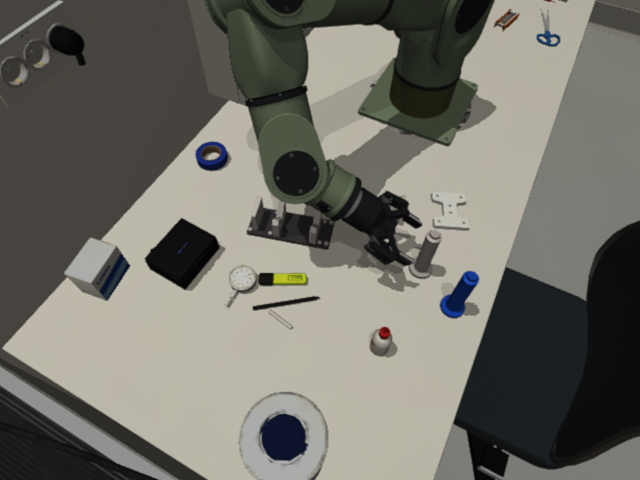

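```bash
python3 - <<'E'
from h import *
w=load("wrist2")
s,p,R=cur();g=p+.006*R[:,0];print("grasp",g)
R0=cv2.Rodrigues(w["rvec"])[0];print("cam",-R0.T@w["tvec"],R0[2])
print(proj(w,[g,p+.025*R[:,0],g+.0425*R[:,1]]))
print(cast(w,(319.5,174),.144),cast(w,(320,362),.01))
sc=load("scene2");print("scene grasp",proj(sc,[g,p+.025*R[:,0]]))
E
```

```text
grasp [0.50697247 0.1917348  0.07410569]
cam [0.52600906 0.09139522 0.21918555] [-0.1216128   0.67020449 -0.73214498]
[[317.21042653 295.45914094]
 [317.40526575 280.09760722]
 [406.97941027 295.56749803]]
[0.50794489 0.19218534 0.144     ] [0.50887464 0.1892069  0.01      ]
scene grasp [[426.01096861 251.92263046]
 [432.91878686 256.35818303]]
```

{"op": "drive_tool", "data": {"commands": [0,0,0,0,0,0,0.2,0,0,0,0,0,0,-0.2,0,0,0,0,0,0,-0.4,0,0,0,0,0,0,-0.6,0,0,0,0,0,0,-1,0,0,0,0,0,0,-1,0,0,0,0,0,0,-1,0,0,0,0,0,0,-1], "grip_force": 70}}

```text
clock: 5.4
tcp_pos: [0.5079, 0.1866, 0.0771]
ee_rot: [-179.9, 30.1, 100.2]
ft_force: [0.0, -0.1, 0.4]
opening: 0.001
```

```bash
python3 - <<'E'
from h import *
s,p,R=cur();print(s["clock"],p,s["ft_force"],s["moment"],s["opening"])
w=grab("wrist","wrist3")
E
```

```text
5.4 [0.50789185 0.18658774 0.07710632] [ 0.02320578 -0.14266137  0.41251831] [-1.04583147 -0.134184    0.00916502] 0.0013821169129095594
```

View pics/wrist3.png

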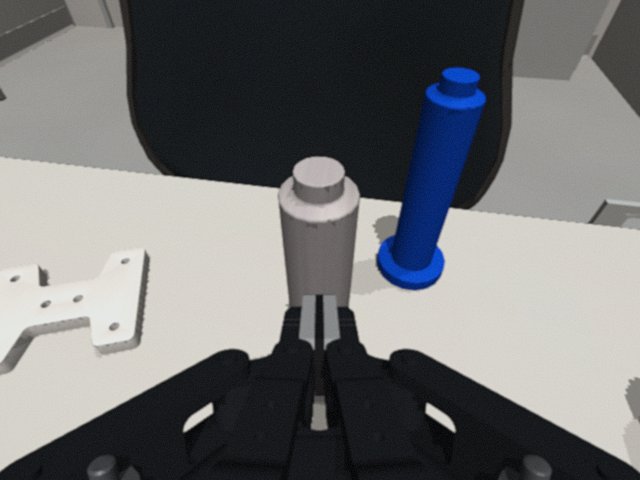

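```bash
python3 - <<'E'
from h import *
from station import arm
print(arm.tips_ahead)
s=grab("scene","scene3");t=grab("top","top3")
st,p,R=cur();w=load("wrist3")
for k in (-.03,-.02,-.01,0,.006,.025): print(k,proj(w,[p+k*R[:,0]]),proj(s,[p+k*R[:,0]]),proj(t,[p+k*R[:,0]]))
a=cv2.resize(s["frame"][170:300,350:490,::-1],None,fx=4,fy=4,interpolation=2)
b=cv2.resize(t["frame"][210:300,190:260,::-1],None,fx=5,fy=5,interpolation=2)[:450,:]
o=np.zeros((520,560+350,3),np.uint8);o[:,:560]=a;o[:450,560:]=b
cv2.imwrite("pics/c3.png",cv2.resize(o,None,fx=.87,fy=.87))
E
```

```text
0.025
-0.03 [[316.16870856 333.75155085]] [[412.69950653 243.37168585]] [[236.64955413 250.57320287]]
-0.02 [[316.33885583 320.96687938]] [[416.42756866 245.76520931]] [[233.5393895  251.33728283]]
-0.01 [[316.48877469 309.70214762]] [[420.13247972 248.14386912]] [[230.45340981 252.09542123]]
0 [[316.6218701  299.70151085]] [[423.8144547 250.5078033]] [[227.39133404 252.84768711]]
0.006 [[316.69479175 294.22226096]] [[426.01271881 251.91915229]] [[225.5654472  253.29625614]]
0.025 [[316.89730371 279.00574382]] [[432.92043378 256.35410462]] [[219.83891914 254.703103  ]]
```

View pics/c3.png

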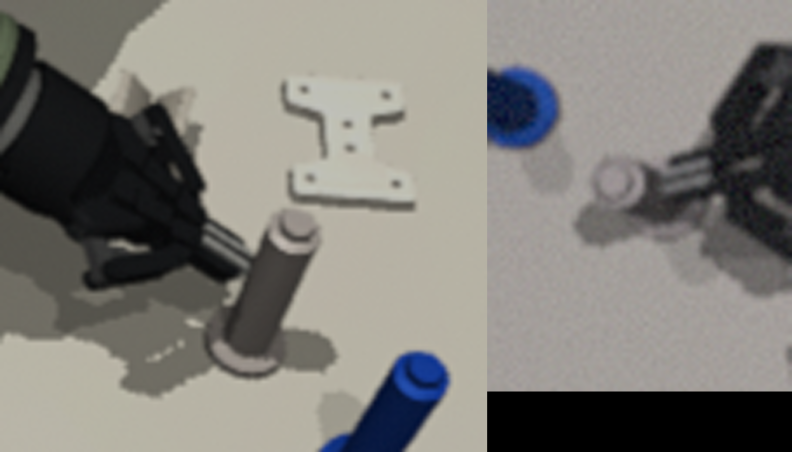

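```bash
python3 - <<'E'
from h import *
s=load("scene3");t=load("top3");w=load("wrist3");st,p,R=cur()
T=(190+(660-487)/.87/5,210+170/.87/5); S=(350+248/.87/4,170+262/.87/4)
T2=(190+(660-487)/.87/5,210+180/.87/5)
for a,b in [((t,s),(T,S)),((t,s),(T2,S)),((w,s),((320,297),S)),((w,t),((320,297),T))]:
    X=tri(a,b);print(X,"tool frame",R.T@(X-p))
E
```

```text
[0.51506905 0.17716504 0.10118597] tool frame [-0.02124554  0.00539411 -0.01553019]
[0.51017083 0.17774071 0.09431298] tool frame [-0.01655612  0.00068028 -0.01030038]
[0.51036525 0.17775024 0.09380812] tool frame [-0.01632449  0.00087373 -0.00985126]
[0.51423171 0.17655933 0.09638573] tool frame [-0.01922432  0.00446675 -0.01115241]
```

```bash
python3 - <<'E'
from h import *
w=load("wrist2");st,p,R=cur()
R0=cv2.Rodrigues(w["rvec"])[0];C=-R0.T@w["tvec"]
for d,u,v in [(.142,208,312),(.142,430,312)]:
    X=C+R0.T@(np.array([(u-w["cx"])/w["fx"],(v-w["cy"])/w["fx"],1])*d); print(X,R.T@(X-p))
print("cam in tool",R.T@(C-p))
for n in ["wrist1","wrist0"]:
    pass
E
```

```text
[0.47034575 0.16045659 0.09769952] [-0.02686505 -0.04157544 -0.00819649]
[0.55390819 0.17557175 0.09765579] [-0.02678418  0.04334298 -0.00827168]
cam in tool [-0.1551465   0.00090747 -0.07427072]
```

```bash
sed -i 's/0.006\*R\[:,0\]/-0.035*R[:,0]/; s/6mm ahead/35mm behind, measured/' h.py; python3 - <<'E'
from h import *
w=load("wrist3")
print(cast(w,(318.5,172),.144))
plan([.5070,.1920,.072],toolR(100,30,-1),3,1)
plan([.5070,.1920,.078],toolR(100,30,-1),3,1)
E
```

```text
[0.50776464 0.19252693 0.144     ]
turn [ 0.1 -0.  -0.2] 0.2 shift [ -6.1  35.2 -22.6] tcp [0.5017 0.2219 0.0545]
[0.0, -0.0, -0.1, -2.0, 11.7, -7.5, 1.0, 0.1, -0.0, -0.1, -4.1, 23.5, -15.1, 1.0, 0.1, -0.0, -0.2, -6.1, 35.2, -22.6, 1.0]
turn [ 0.1 -0.  -0.2] 0.2 shift [ -6.1  35.2 -16.6] tcp [0.5017 0.2219 0.0605]
[0.0, -0.0, -0.1, -2.0, 11.7, -5.5, 1.0, 0.1, -0.0, -0.1, -4.1, 23.5, -11.1, 1.0, 0.1, -0.0, -0.2, -6.1, 35.2, -16.6, 1.0]
```

{"op": "drive_tool", "data": {"commands": [0,0,0,1,-6,3,1,0,0,0,1,-6,3,1,0,0,0,1,-6,3,1,0,0,0,1,-6,3,1,0,0,0,-2,12,-6,1,0,0,0,-4,24,-13,1,0,0,0,-6,35,-20,1,0,0,0,-6,35,-20,1]}}

```text
clock: 6.55
tcp_pos: [0.5014, 0.2223, 0.0568]
ee_rot: [-179.9, 30.1, 100.3]
ft_force: [-1.2, -0.5, 0.0]
opening: 0.999
```

```bash
python3 - <<'E'
from h import *
s,p,R=cur();print(s["clock"],p,s["ft_force"],s["opening"],"grasp",p-.035*R[:,0])
w=grab("wrist","wrist4")
E
```

```text
6.55 [0.50138112 0.22229281 0.05677523] [-1.22964721 -0.4535699   0.02095717] 0.9992498962127893 grasp [0.50678872 0.19249124 0.07431445]
```

View pics/wrist4.png

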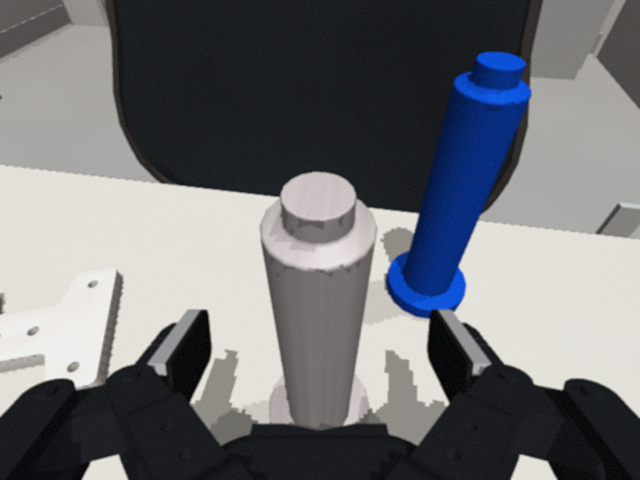

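{"op": "drive_tool", "data": {"commands": [0,0,0,0,0,0,0.2,0,0,0,0,0,0,-0.1,0,0,0,0,0,0,-0.3,0,0,0,0,0,0,-0.5,0,0,0,0,0,0,-1,0,0,0,0,0,0,-1,0,0,0,0,0,0,-1], "grip_force": 80}}

```text
clock: 7.48
tcp_pos: [0.5018, 0.2216, 0.0573]
ee_rot: [-179.9, 30.1, 100.2]
ft_force: [-0.3, -3.8, 5.3]
opening: 0.326
```

```bash
python3 - <<'E'
from h import *
s,p,R=cur();print(s["clock"],p,s["ft_force"],s["moment"],s["opening"],s["opening"]*85)
w=grab("wrist","wrist5")
E
```

```text
7.475 [0.50178637 0.22157249 0.05726744] [-0.32554205 -3.77667704  5.28367093] [-0.46021257  0.15237178  0.3356845 ] 0.32600310141611993 27.710263620370196
```

View pics/wrist5.png

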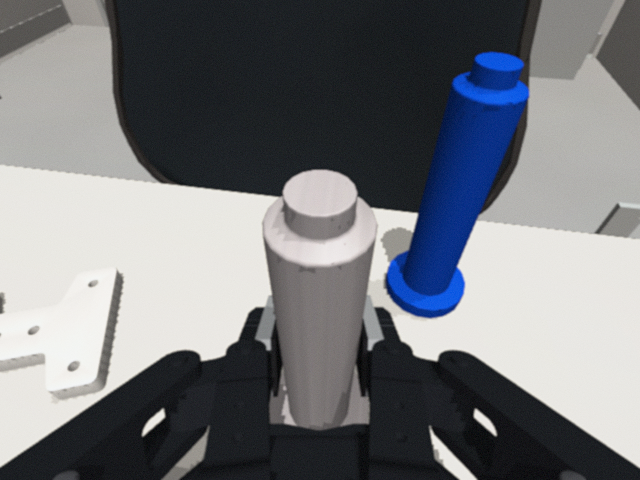

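```bash
cat >> h.py <<'E'
ANG=105.25; SEAT=np.array([.5433,-.0917,.060])
ycr=np.array([np.cos(np.radians(ANG)),np.sin(np.radians(ANG)),0]); xcr=np.array([ycr[1],-ycr[0],0])
def rows(poses,op):
    s,p0,R0=cur(); out=[]
    for p,R in poses:
        rv=np.degrees(Ro.from_matrix(R@R0.T).as_rotvec()); d=(p-p0)*1000
        out.append([*rv.round(1),*d.round(1),op])
    for r in out: print([float(v) for v in r])
def sp_pose(o,yaw,tilt):
    """tool pose that puts spindle origin at o, yawed, then tilted about cradle x by tilt deg"""
    g=np.load("grasp.npz"); 
    R=Ro.from_rotvec(np.radians(tilt)*xcr).as_matrix()@Ro.from_euler("z",yaw,degrees=True).as_matrix()@g["R"]
    return o-R@g["o"],R
E
python3 - <<'E'
from h import *
s,p,R=cur(); o=np.array([.507,.192,.072])
np.savez("grasp.npz",R=R,o=R.T@(o-p)); print(R.T@(o-p), R.round(3))
h=np.degrees(np.arctan2(R[1,0],R[0,0])); print(h)
yw=ANG-h
rows([sp_pose(o+[0,0,.05*k],0,0) for k in (1,2,3)],-1)
print(); b=o+[0,0,.15]; e=SEAT+[0,0,.12]
n=11
rows([sp_pose(b+(e-b)*k/n,yw*k/n,-90*k/n) for k in range(1,n+1)],-1)
E
```

```text
[-3.33759969e-02 -9.85477372e-05  2.31590765e-03] [[-0.154  0.984  0.088]
 [ 0.851  0.177 -0.494]
 [-0.501 -0.001 -0.865]]
100.22948557078863
[0.0, 0.0, 0.0, 0.0, 0.0, 50.0, -1.0]
[0.0, 0.0, 0.0, 0.0, 0.0, 100.0, -1.0]
[0.0, 0.0, 0.0, 0.0, 0.0, 150.0, -1.0]

[-7.9, -2.1, 0.5, 3.7, -28.1, 142.1, -1.0]
[-15.8, -4.2, 0.9, 7.5, -56.8, 134.5, -1.0]
[-23.8, -6.2, 1.3, 11.5, -86.0, 127.4, -1.0]
[-31.7, -8.1, 1.8, 15.6, -115.6, 120.9, -1.0]
[-39.7, -10.0, 2.2, 19.8, -145.6, 114.9, -1.0]
[-47.7, -11.8, 2.6, 24.0, -175.8, 109.5, -1.0]
[-55.7, -13.5, 2.9, 28.3, -206.1, 104.8, -1.0]
[-63.7, -15.2, 3.2, 32.7, -236.6, 100.7, -1.0]
[-71.7, -16.8, 3.5, 37.0, -267.0, 97.4, -1.0]
[-79.7, -18.4, 3.8, 41.3, -297.3, 94.7, -1.0]
[-87.8, -19.9, 3.9, 45.5, -327.5, 92.7, -1.0]
```

{"op": "drive_tool", "data": {"commands": [0,0,0,0,0,10,-1,0,0,0,0,0,40,-1,0,0,0,0,0,80,-1,0,0,0,0,0,120,-1,0,0,0,0,0,150,-1,0,0,0,0,0,150,-1]}}

```text
clock: 8.28
tcp_pos: [0.5021, 0.2216, 0.2088]
ee_rot: [179.9, 30.2, 100.1]
ft_force: [0.1, -0.5, -4.3]
opening: 0.328
```

```bash
python3 - <<'E'
from h import *
s,p,R=cur();print(s["clock"],p,s["ft_force"],s["opening"],s["joint_positions"].round(1))
grab("wrist","wrist6");grab("scene","scene6")
g=np.load("grasp.npz");o=p+R@g["o"];print(o)
yw=5;e=SEAT+[0,0,.12];n=11
rows([sp_pose(o+(e-o)*k/n,yw*k/n,-90*k/n) for k in range(1,n+1)],-1)
E
```

```text
8.275 [0.50208598 0.22163499 0.2088037 ] [ 0.09119608 -0.54973909 -4.25923884] 0.32827563497998885 [ 21.   57.2 -37.7  98.1 -40.5  47.1  38.5]
[0.50727908 0.19207002 0.2235778 ]
[-7.9, -2.1, 0.5, 4.1, -27.8, -5.7, -1.0]
[-15.8, -4.2, 0.9, 7.9, -56.5, -13.4, -1.0]
[-23.7, -6.2, 1.4, 11.9, -85.7, -20.6, -1.0]
[-31.7, -8.1, 1.8, 15.9, -115.3, -27.4, -1.0]
[-39.6, -10.0, 2.2, 20.1, -145.3, -33.5, -1.0]
[-47.6, -11.8, 2.6, 24.3, -175.5, -39.0, -1.0]
[-55.6, -13.5, 2.9, 28.6, -205.8, -43.9, -1.0]
[-63.6, -15.2, 3.2, 32.9, -236.3, -48.0, -1.0]
[-71.7, -16.8, 3.5, 37.2, -266.7, -51.5, -1.0]
[-79.7, -18.4, 3.8, 41.5, -297.1, -54.3, -1.0]
[-87.8, -19.9, 3.9, 45.7, -327.2, -56.5, -1.0]
```

View pics/scene6.png

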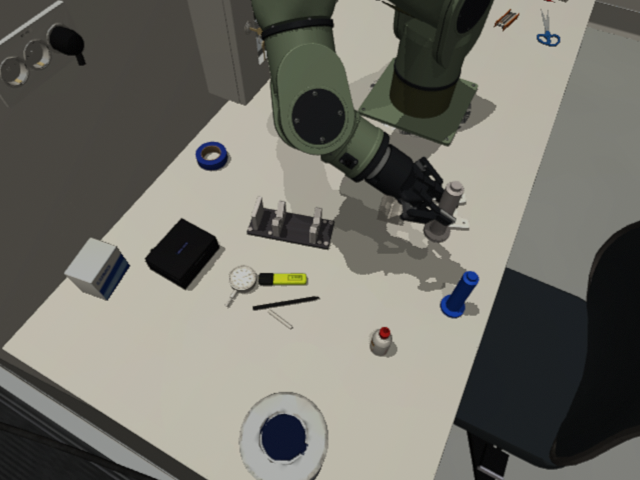

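View pics/wrist6.png

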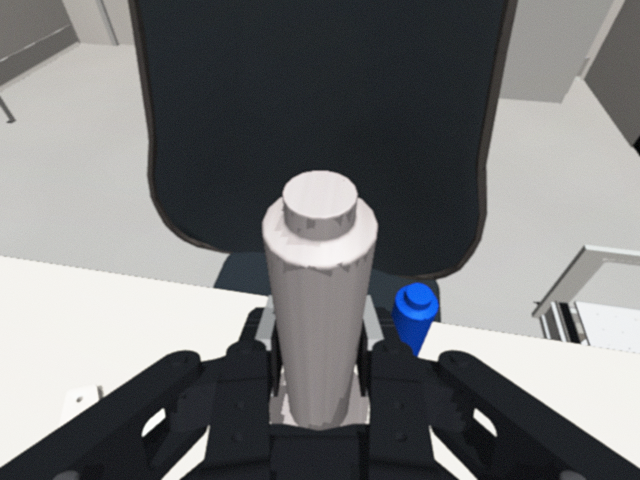

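{"op": "drive_tool", "data": {"commands": [-8,-2,0.5,4,-28,-6,-1,-16,-4,1,8,-56,-13,-1,-24,-6,1.4,12,-86,-20,-1,-32,-8,1.8,16,-115,-27,-1,-40,-10,2.2,20,-145,-33,-1,-48,-12,2.6,24,-175,-39,-1,-56,-13.5,2.9,29,-206,-44,-1,-64,-15,3.2,33,-236,-48,-1]}}

```text
clock: 9.38
tcp_pos: [0.5343, -0.0156, 0.1574]
ee_rot: [8.8, 83.8, -66.8]
ft_force: [-0.3, 0.2, -4.5]
opening: 0.331
```

```bash
python3 - <<'E'
from h import *
s,p,R=cur();print(s["clock"],p,s["ft_force"],s["opening"],s["joint_positions"].round(1))
g=np.load("grasp.npz");e=SEAT+[0,0,.10]
rows([sp_pose(e,ANG-100.23,-90)],-1)
E
```

```text
9.375 [ 0.53427694 -0.01563392  0.15740442] [-0.32967991  0.18908162 -4.54886734] 0.33069006289466785 [-10.   41.4   8.6 101.2   0.2  35.6  10.7]
[-23.4, -5.3, 0.5, 13.0, -90.2, -27.4, -1.0]
```

{"op": "drive_tool", "data": {"commands": [-8,-2,0,4,-30,-8,-1,-16,-4,0.5,9,-60,-18,-1,-23.4,-5.3,0.5,13,-90,-27,-1,-23.4,-5.3,0.5,13,-90,-27,-1,-23.4,-5.3,0.5,13,-90,-27,-1]}}

```text
clock: 10.0
tcp_pos: [0.5471, -0.1051, 0.13]
ee_rot: [0.1, 60.1, -74.8]
ft_force: [0.1, 0.3, -4.5]
opening: 0.327
```

```bash
python3 - <<'E'
from h import *
s,p,R=cur();print(s["clock"],p,s["ft_force"],s["opening"],s["joint_positions"].round(1))
g=np.load("grasp.npz");z=R@g["R"].T@[0,0,1];print("spindle o",p+R@g["o"],"z",z,np.degrees(np.arctan2(z[1],z[0])))
for n in("wrist","scene","top"): grab(n,n+"7")
s=load("scene7");t=load("top7")
a=cv2.resize(s["frame"][150:270,220:360,::-1],None,fx=3.5,fy=3.5,interpolation=2)
b=cv2.resize(t["frame"][200:300,290:390,::-1],None,fx=3,fy=3,interpolation=2)
o=np.zeros((420,790,3),np.uint8);o[:,:490]=a;o[:300,490:]=b;cv2.imwrite("pics/c7.png",o)
rows([sp_pose(SEAT+[0,0,.02],ANG-100.23,-90)],-1)
E
```

```text
10.0 [ 0.54708403 -0.10513989  0.13004988] [ 0.10889684  0.32299428 -4.51074215] 0.32746929676390324 [-26.1  51.5  32.5 107.9  13.1  20.6  -2.4]
spindle o [ 0.54314408 -0.09104857  0.16013712] z [-0.26287959  0.9648232   0.00324223] 105.24107801568177
[-0.2, 0.1, 0.1, -0.1, -0.1, -80.9, -1.0]
```

View pics/c7.png

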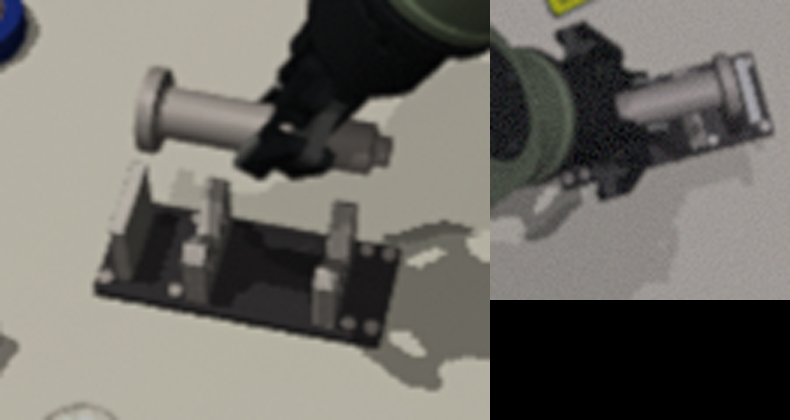

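View pics/wrist7.png

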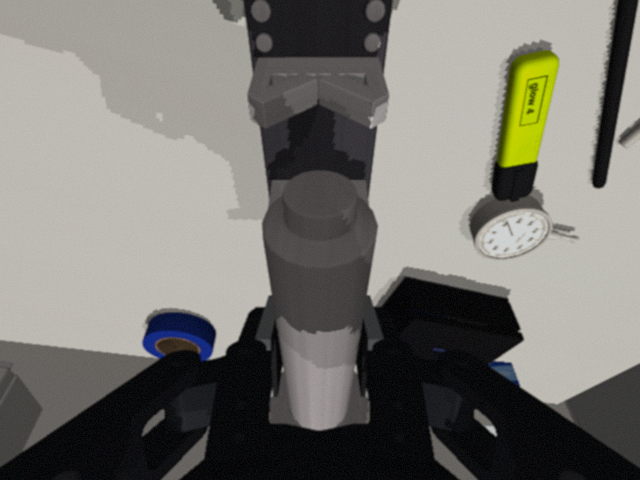

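```bash
python3 - <<'E'
from h import *
w=load("wrist7")
v=[SEAT*[1,1,0]+ycr*a+xcr*b+[0,0,.064] for a in(.049,.035) for b in(-.034,.034)]
print(proj(w,v)); im=w["frame"][40:200,210:430,::-1].copy()
im=cv2.resize(im,None,fx=3.5,fy=3.5,interpolation=2)
for q in proj(w,v): cv2.circle(im,tuple(int(x) for x in ((q-[210,40]+.5)*3.5)),3,(0,0,255),-1)
cv2.imwrite("pics/w7c.png",im)
E
```

```text
[[241.61217783 101.87605861]
 [390.65544217 101.67054983]
 [246.0380964  129.78568654]
 [386.60276942 129.59373646]]
```

View pics/w7c.png

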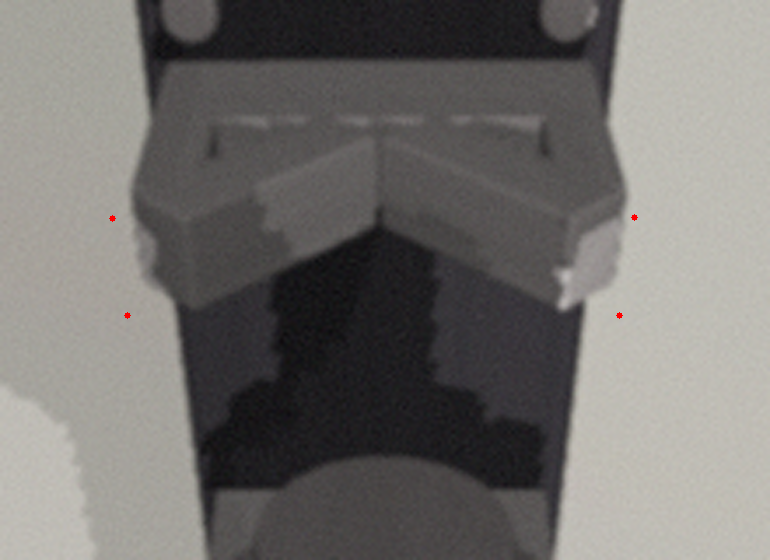

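{"op": "drive_tool", "data": {"commands": [0,0,0,0.5,0,-20,-1,0,0,0,0.5,0,-45,-1,-0.2,0,0,0.5,0,-68,-1,-0.2,0,0,0.5,0,-81,-1,-0.2,0,0,0.5,0,-81,-1,-0.2,0,0,0.5,0,-81,-1]}}

```text
clock: 10.9
tcp_pos: [0.5482, -0.1059, 0.0507]
ee_rot: [0.3, 59.9, -74.6]
ft_force: [-0.1, 0.6, -3.7]
opening: 0.331
```

```bash
python3 - <<'E'
from h import *
s,p,R=cur();print(s["clock"],p,s["ft_force"],s["moment"],s["opening"],s["joint_positions"].round(1))
g=np.load("grasp.npz");z=R@g["R"].T@[0,0,1];o=p+R@g["o"];print("spindle o",o,"z",z)
d=o-SEAT;print(d@xcr,d@ycr,d[2])
for n in("wrist","scene","top"): grab(n,n+"8")
s=load("scene8");t=load("top8")
a=cv2.resize(s["frame"][150:270,220:360,::-1],None,fx=3.5,fy=3.5,interpolation=2)
b=cv2.resize(load("wrist8")["frame"][40:440,220:420,::-1],None,fx=1.05,fy=1.05,interpolation=2)
o=np.zeros((420,800,3),np.uint8);o[:,:490]=a;o[:,490:490+210]=b;cv2.imwrite("pics/c8.png",o)
E
```

```text
10.9 [ 0.54821928 -0.10589435  0.05071466] [-0.14891611  0.64730369 -3.72244988] [0.97294916 0.2516237  0.00334097] 0.33094590742729246 [-25.8  60.7  32.3 109.6  11.6  10.8  -5.6]
spindle o [ 0.54420394 -0.09169596  0.08074153] z [-2.61664949e-01  9.65158399e-01 -8.47953051e-04]
0.0008731776406664932 -0.00023386357332000164 0.02074153241775928
```

View pics/c8.png

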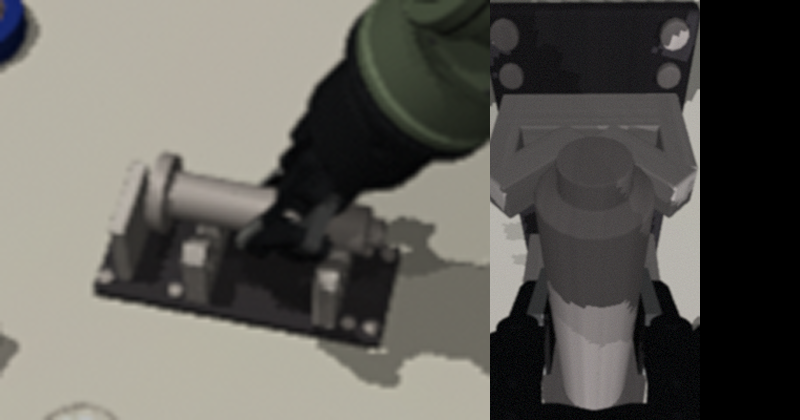

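{"op": "drive_tool", "data": {"commands": [0,0,0,0,0,-5,-1,0,0,0,0,0,-10,-1,0,0,0,0,0,-14,-1,0,0,0,0,0,-17,-1,0,0,0,0,0,-17,-1,0,0,0,0,0,-17,-1]}}

```text
clock: 11.8
tcp_pos: [0.5482, -0.1057, 0.0336]
ee_rot: [0.3, 59.9, -74.6]
ft_force: [-0.2, 0.1, -5.3]
opening: 0.333
```

{"op": "drive_tool", "data": {"commands": [0,0,0,0,0,-1,-1,0,0,0,0,0,-2,-1,0,0,0,0,0,-2,-1]}}

```text
clock: 12.18
tcp_pos: [0.5479, -0.1062, 0.0324]
ee_rot: [0.3, 59.8, -74.7]
ft_force: [-5.3, 3.0, 11.5]
opening: 0.325
```

{"op": "drive_tool", "data": {"commands": [0,0,0,0,0,-1,-1,0,0,0,0,0,-1,-1,0,0,0,0,0,-1,-1]}}

```text
clock: 12.55
tcp_pos: [0.5476, -0.1066, 0.032]
ee_rot: [0.3, 59.8, -74.8]
ft_force: [-5.7, 3.0, 10.3]
opening: 0.326
```

```bash
python3 - <<'E'
from h import *
s,p,R=cur();print(s["clock"],p,s["ft_force"],s["moment"],s["opening"])
g=np.load("grasp.npz");z=R@g["R"].T@[0,0,1];o=p+R@g["o"];print("z",z)
d=o-SEAT;print(d@xcr,d@ycr,d[2])
E
```

```text
12.55 [ 0.54759523 -0.10659047  0.03200974] [-5.69402417  3.03356436 10.29250672] [ 0.2394416   0.79723211 -0.40674203] 0.32590233546816616
z [-0.26011302  0.96557536 -0.00233226]
0.00012168787296464506 -0.0006965921627626292 0.002014722402008458
```

{"op": "drive_tool", "data": {"commands": [0,0,0,-0.5,0.3,-0.5,-1,0,0,0,-1,0.3,-1,-1,0,0,0,-1,0.3,-1,-1]}}

```text
clock: 12.92
tcp_pos: [0.5472, -0.1065, 0.0317]
ee_rot: [0.4, 59.7, -74.6]
ft_force: [0.5, 0.1, 11.7]
opening: 0.331
```

```bash
python3 - <<'E'
from h import *
s,p,R=cur();print(s["clock"],p,s["ft_force"],s["moment"],s["opening"])
g=np.load("grasp.npz");o=p+R@g["o"]
d=o-SEAT;print(d@xcr,d@ycr,d[2])
for n in("wrist","scene"): grab(n,n+"9")
a=cv2.resize(load("scene9")["frame"][150:270,220:360,::-1],None,fx=3.5,fy=3.5,interpolation=2)
b=cv2.resize(load("wrist9")["frame"][40:440,170:470,::-1],None,fx=1.05,fy=1.05,interpolation=2)
o=np.zeros((420,805,3),np.uint8);o[:,:490]=a;o[:,490:]=b;cv2.imwrite("pics/c9.png",o[:,:800])
E
```

```text
12.925 [ 0.54724671 -0.10654601  0.03174464] [ 0.5345678   0.06604627 11.68970441] [-0.25191157 -0.14115198  0.2529325 ] 0.33125397250000554
-0.0002503330946058979 -0.0005363060890584683 0.0017367196151540087
```

View pics/c9.png

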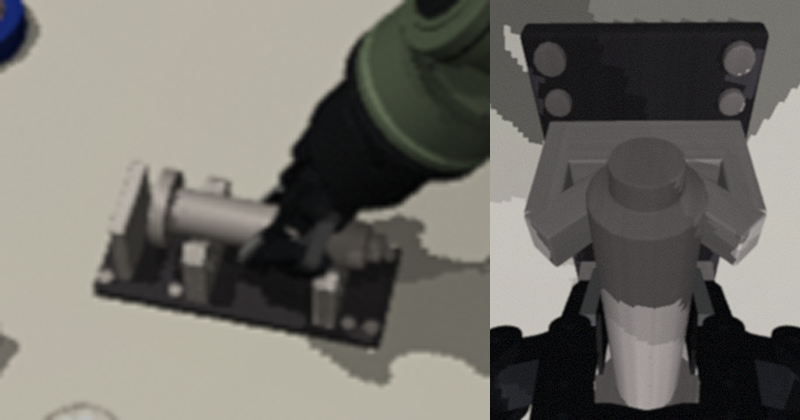

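{"op": "drive_tool", "data": {"commands": [0,0,0,0,0,0.5,-1,0,0,0,0,0,0.5,-1,0,0,0,0,0,0.5,-0.5], "grip_force": 20}}

```text
clock: 13.4
tcp_pos: [0.5472, -0.1064, 0.0321]
ee_rot: [0.4, 59.7, -74.6]
ft_force: [-0.1, -0.5, -3.6]
opening: 0.328
```

{"op": "drive_tool", "data": {"commands": [0,0,0,0,0,0,-0.3,0,0,0,0,0,0,-0.25,0,0,0,0,0,0,-0.2,0,0,0,0,0,0,-0.1,0,0,0,0,0,0,0,0,0,0,0,0,0,0.1,0,0,0,0,0,0,0.1]}}

```text
clock: 14.28
tcp_pos: [0.5472, -0.1065, 0.0321]
ee_rot: [0.4, 59.7, -74.6]
ft_force: [-0.4, 0.1, -0.4]
opening: 0.549
```

```bash
python3 - <<'E'
from h import *
s,p,R=cur();print(s["clock"],p,s["ft_force"],s["moment"],s["opening"],-R[:,0])
for n in("wrist","scene"): grab(n,n+"10")
a=cv2.resize(load("scene10")["frame"][150:270,220:360,::-1],None,fx=3.5,fy=3.5,interpolation=2)
b=cv2.resize(load("wrist10")["frame"][40:440,170:470,::-1],None,fx=1.05,fy=1.05,interpolation=2)
o=np.zeros((420,805,3),np.uint8);o[:,:490]=a;o[:,490:]=b;cv2.imwrite("pics/c10.png",o[:,:800])
E
```

```text
14.275 [ 0.54717215 -0.10647075  0.03208519] [-0.42227782  0.11674172 -0.42676532] [ 0.42672217  0.12836451 -0.03563437] 0.5489329773132654 [-0.13364415  0.48586939  0.86375354]
```

View pics/c10.png

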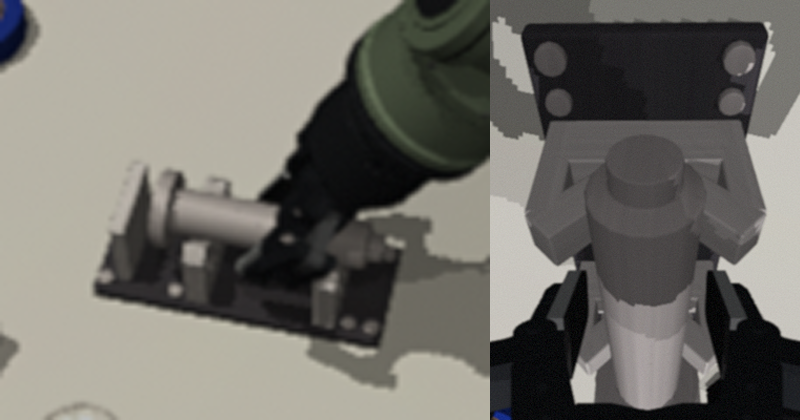

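{"op": "drive_tool", "data": {"commands": [0,0,0,-1,5,9,0.1,0,0,0,-4,15,26,0.1,0,0,0,-7,27,48,0.1,0,0,0,-11,41,73,0.1,0,0,0,-15,56,100,0.1,0,0,0,-20,73,130,0.1,0,0,0,-20,73,160,0.1,0,0,0,-20,73,160,0.1]}}

```text
clock: 15.38
tcp_pos: [0.5275, -0.0327, 0.1946]
ee_rot: [0.8, 59.8, -74.2]
ft_force: [0.3, 0.0, 0.0]
opening: 0.551
```

{"op": "drive_tool", "data": {"commands": [0,0,0,-10,50,20,0.1,0,0,0,-20,100,40,0.1,0,0,0,-30,150,50,0.1,0,0,0,-40,200,60,0.1,0,0,0,-50,250,60,0.1,0,0,0,-50,250,60,0.1,0,0,0,-50,250,60,0.1]}}

```text
clock: 16.25
tcp_pos: [0.4772, 0.2168, 0.2547]
ee_rot: [0.8, 59.8, -74.3]
ft_force: [-0.5, -1.2, -0.3]
opening: 0.55
```

```bash
python3 - <<'E'
from h import *
s,p,R=cur();print(s["clock"],p,s["ft_force"])
for n in("top","scene"): grab(n,n+"11")
a=cv2.resize(load("scene11")["frame"][170:270,230:350,::-1],None,fx=4,fy=4,interpolation=2)
b=cv2.resize(load("top11")["frame"][205:275,300:390,::-1],None,fx=3.5,fy=3.5,interpolation=2)
o=np.zeros((420,800,3),np.uint8);o[:400,:480]=a;o[:245,480:795]=b;cv2.imwrite("pics/c11.png",o)
for n,z in(("top",0.085),):pass
E
```

```text
16.25 [0.47719653 0.21683745 0.25465054] [-0.4777706  -1.21593435 -0.26962181]
```

View pics/c11.png

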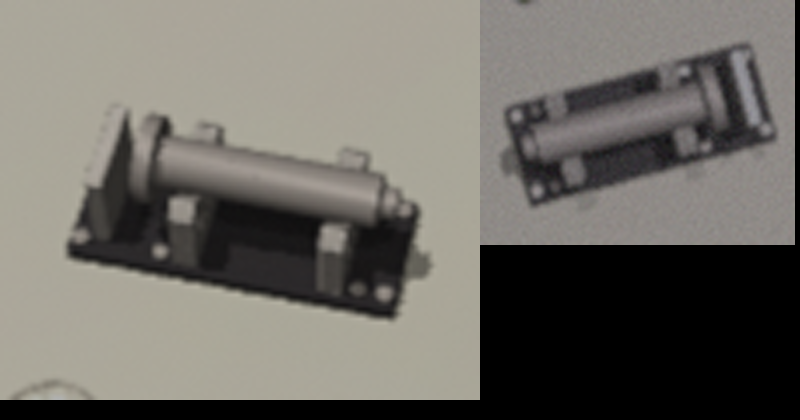

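View pics/scene11.png

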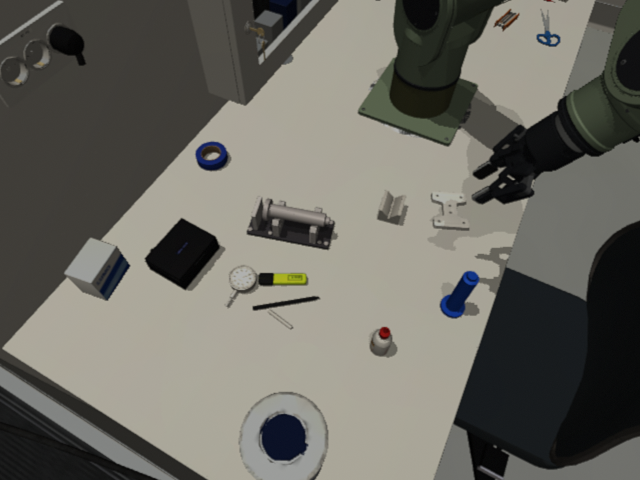

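```bash
python3 - <<'E'
from h import *
t=load("top11");s=load("scene11")
T=lambda u,v:(300+(u-480+.5)/3.5-.5,205+(v+.5)/3.5-.5)
S=lambda u,v:(230+(u+.5)/4-.5,170+(v+.5)/4-.5)
for n,P in [("stub end top",cast(t,T(526,147),.06)),("foot top",cast(t,T(725,95),.06)),("barrel end top",cast(t,T(540,144),.06)),("stub scene",cast(s,S(405,207),.06)),("plate in top",cast(t,T(733,88),.066)),("vee near flange face top",cast(t,T(687,150),.064)),
  ("barrel top line stub",cast(s,S(380,186),.075))]:
    d=P-SEAT;print(n,(d@xcr*1000).round(1),(d@ycr*1000).round(1))
for n,(u,v) in dict(vblock=(392,207),bottle=(382,342),tape=(211,155),dial=(242,280)).items():
    a=load("scene0")["frame"][v-25:v+25,u-25:u+25].astype(int);b=s["frame"][v-25:v+25,u-25:u+25].astype(int)
    print(n,np.abs(a-b).mean().round(1),((np.abs(a-b).max(2)>40).mean()).round(3))
E
```

```text
stub end top 0.9 70.3
foot top 0.2 -76.8
barrel end top 0.4 60.1
stub scene -0.8 76.7
plate in top 3.0 -83.0
vee near flange face top -31.1 -39.8
barrel top line stub -1.1 62.4
vblock 5.4 0.0
bottle 5.3 0.0
tape 4.7 0.0
dial 5.5 0.0
```

```bash
python3 - <<'E'
from station import arm,status
print(arm.job_done(), status.observe()["clock"])
E
```

```text
the job is handed in; nothing more can be done
the job is handed in; nothing more can be done
```

The spindle now lies on its side in both vees of the cradle, flange in the gap by the end plate, released and clear of the gripper. I handed the job in at about 16.4 s. `job_done` reports no verdict, so what follows is from my own checks.

**How it went:** I gripped the barrel from the side, lifted it, turned it 90° above the cradle and lowered it slowly until the force readings showed contact. I then took off the sideways load, opened the jaws gradually and backed out along the fingers.

**Last checks:**
- **Position:** the top and scene pictures put the axis within about 1 mm sideways of the seat. Along the cradle the origin is at about −3 to +5 mm, inside the allowed −17 to +15 mm. The flange is clear of both the end plate and the nearer vee.
- **Height:** just before release the arm's own readings put the spindle 1.7 mm above my seat estimate. That is within the 3 mm limit and close to the 2 mm calibration error. I did not measure height again from pictures after release.
- **Other things on the desk:** the image patches around all four bystanders are unchanged from the start.
- **Rest:** I did not measure the spindle's speed, but it sits level and centred in both vees in the last pictures.

**What disagreed or failed:**
- **First approach:** it was radial and folded the elbow close to its limit, so I came in from the side instead.
- **First close:** it shut on nothing, just in front of the spindle. The pictures showed the shut fingertips about 16 mm behind the reported TCP, not the 25 mm ahead that the interface states. I moved forward about 35–40 mm and used that measured offset from then on. The spindle moved less than about 1 mm in that first try.

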